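# Seat the drilling template and wedge it flush against the fence

## Robot

A 6-joint arm with a two-finger parallel gripper is mounted at the origin on the work surface. World frame = base frame: x ahead of the robot, y to its left, z up, the work surface at z = 0. Lengths are in m, angles in rad, forces in N, time in s.
With the tool pointing down it reaches from about 0.4 to 0.825 m from the base axis. Payload 7 kg.
Tool frame: the origin (TCP) lies at the very end of the fingers, on their centre line; the grasp point (between the pads) lies 19 mm behind it; z points along the fingers, y is the direction in which the jaws open and shut (so a half turn about z gives the same grasp; the last joint's range is limited). The gripper opens to 88 mm and grips with 3 to 60 N. Pads are 19 mm wide; open, the fingers measure 130 mm over their backs; the gripper's body (78 mm by 193 mm) begins 47 mm behind the grasp point.
Start: joints at [1.636, 0.359, 0.012, 0, -1.224, -0.288], TCP at [0.149, 0.658, 0.227] pointing down, gripper open.
Joint ranges: [-3.07, 3.07], [-1.43, 2.12], [-1.02, 1.25], [-3.03, 1.67], [-3.05, -0], [-3.03, 3.03]. Speed limits (rad/s): [2.39, 2.39, 3.01, 3.14, 3.14, 3.14].

## Interface

Orientations are given as [roll, pitch, yaw] about the fixed x, y, z axes, in that order (R = Rz(yaw) Ry(pitch) Rx(roll)).
In Python, from station import arm, optics, outline_of, spot_point gives the robot as it stands.
- The arm moves only by the shell command python3 -m crank 'ROWS' [FORCE]. ROWS is JSON, a list of rows, each a list of 3 entries, a list of its own where there are three numbers: the opening in per cent of the stroke, from 0 (shut) to 100 (fully open), then the shift along the tool's x, y, z in cm, then the turn, a rotation vector about the tool's x, y, z in rad. In form: [[jaw, [dx, dy, dz], [ax, ay, az]], ...]. A call has 1 to 12 rows; each row shifts and turns the commanded pose from where the row before left it, along the tool's axes as they then stand; what a row does not reach is not made up. A row lasts 1/10 s, in which the tool goes at most 50 mm and 8.59 degrees, less where a joint would pass 70% of its speed; a pose out of reach is approached as far as the arm can. A call is refused whole if a number of a shift passes 5 or a number of a turn 0.15, either way. A call with a gripper value outside its range is refused whole. The fingers move at their own pace and stop on an object; FORCE is the grip in N (left out, the last holds). Time passes only in rows, so rows that do not move let the fingers close. It gives the time, the measured TCP pose, the force and the opening at its end, in the units of the state.
- arm.get_state(): the state, without advancing time (a new reading comes with each control period).
- optics.grab_frame(name): name is "side" or "top"; returns (picture, depth): 400x640x3 uint8, red, green, blue; 400x640 float32, m along the optical axis (not along the pixel's ray), 0 where there is no reading.
- optics.camera_model(name): a dict with "K" (3x3 intrinsics, pixels), "k1" (the pictures are not rectified: a ray, as slopes to the right and down, at radius r is drawn at 1 + k1 r^2 times it, then the intrinsics apply), "T" (4x4, takes a point from camera to world coordinates). Camera axes: x right, y up, looking along -z (the intrinsics and any distortion apply to the point x, -y, -z); pixel columns grow to the right and rows downward; lengths in m; the calibration is good to about 2 mm. A picture is of the moment at which its call begins. camera_model takes no time and is no camera call.
- arm.job_done(): hands the job in, once; it reports no verdict.
Trained networks look in the newest picture that a camera, given by its name, has taken for a name from the list of things; names that differ only in an ending like _2 or _b are one class to them, and where a whole thing is asked for, a point or a joint stands for the part that bears it (a point fixed in the world has none). Each returns a list of dicts, best first, with "conf" (0 to 1); they miss things now and then, are a little off and sometimes report something else, mostly with a low value. They report only what shows in the picture. A call takes as long as a camera call. They do not tell look-alikes from the thing itself.
- outline_of(camera, name): "region" (400x640 bool, what is visible of it) and "uv" ([column, row] in pixels, amid what is visible of it).
- spot_point(camera, name): "uv" ([column, row] in pixels: a listed point, or the origin of a listed thing).
The state is a dict: "t": time; "q": joint angles; "qd": joint speeds; "joint_efforts": joint torques, N m; "eef_pos": TCP position; "ee_rot": TCP orientation; "force": force on the tool from outside, world axes, zero at the start; "moment": the same for the moment, N m; "width": finger opening in m.
Only numpy, scipy, OpenCV 4.12 (cv2) and the standard library are available. Lean on these libraries where they do the work, as an engineer would, in place of code of your own. Each camera call takes 0.05 s, during which the arm holds its last target. There are 200 camera calls.

## Task

Set the aluminium drilling template flat over the two steel pegs of the wooden jig and let go of it. Then slide the wooden wedge, thin end down, into the gap between template and green block, the only gap wide enough (do not force it at the red block), until it presses the template flush along the dark fence. Finish while still gripping the wedge and pressing it firmly down so that the template stays pressed flush, and leave everything else on the bench where it is.

Things in the scene. Friction and masses are not known exactly. Their poses are not given: they have to be found in the camera images.
- jig: wooden drilling jig fixed to the bench. Origin: underside of its base board (6 mm thick, 154 x 150), below the centre of the template when that is flush. x points to the dark fence, y runs along it, z up. A pedestal, 68 (x) x 120 (y), top at z = 38, carries the template. Two steel pegs, 10 mm diameter with coned tops, stand on it at x = -2.5, y = +45 and -45, up to z = 51
- seat (a point): point on top of the jig's pedestal at jig x = -3.5, y = 0, z = 38: a good place to set down the template's origin, in the middle of the play that fence and pegs leave it (about 3.5 mm either way in jig x, 2 mm in jig y); axes as the jig
- fence: dark wooden fence screwed to the jig, parallel to it, 20 (x) x 140 (y) x 54 mm high, top at jig z = 60. Origin: centre of its underside, at jig x = +52, y = 0; its inner face is at jig x = +42
- block_wide: green block screwed to the jig, same axes, 20 (x) x 62 (y) x 48 mm high, top at jig z = 54. Origin: centre of its underside, at jig x = -76 and y = +33 or -33 (the red block is on the other side). Inner face at jig x = -66: 24 mm from the template once that is flush, down to 16 mm before
- wide_gap (a point): middle of the wide gap's mouth, between the green block and the flush template: jig x = -54, at the middle of the green block's length, level with the tops of block and template (jig z = 54). The gap is open down to the base board at jig z = 6. While the template stands off the fence, the gap's middle lies half as far off towards the green block
- block_narrow: red block screwed to the jig, same axes, 35 (x) x 62 (y) x 48 mm high, top at jig z = 54. Origin on its underside at jig x = -76, y = +33 or -33, at the middle of its length; inner face at jig x = -51. It leaves at most 9 mm to the template, too narrow for the wedge
- template: loose aluminium plate 84 (x) x 130 (y) x 16 mm, about 0.3 kg, lying flat; same when turned half round. Origin: centre of its underside. Two slots go through it at y = +45 and -45, each 20 long in x, 14 wide in y, centred at x = 0: on the pegs it can shift in jig x from -7.5 to 0 (flush, stopped by the fence) and 2 mm either way in y. Seated: underside at jig z = 38, top at 54
- template_grip (a point): in the black grip on the template's top, 42 mm above the underside. The grip is 50 long in x, 20 wide in y (take it across y), from 16 to 56 mm above the underside
- wedge: loose beech wedge with yellow top, about 70 g, 92 mm high, standing thin end down in its rest. Origin: centre of its foot (thin end). 36 mm wide in y; 11 mm thick in x at the foot, growing evenly on both faces to 31 mm at 60 mm height. Same when turned half round. In the wide gap, its y along the jig's y, it pushes the template to the fence as it goes down; tight with its foot near jig z = 15
- wedge_head (a point): in the wedge's straight head, 79 mm above its foot. The head is 31 (x) x 36 (y), from 60 to 92 mm above the foot; grip it across y. On its way down the wedge may rub on one side with 5 to 10 N of resistance before it is tight: go on until the foot is near jig z = 15 and the downward push is about 15 N (up to 25 N is fine), which clamps the template well
- rest: fixed dark wooden rest holding the wedge upright, 56 (x) x 66 (y) x 40 mm high, with a pocket 27 x 40 mm open at the top, pocket floor at 6 mm; the wedge stands centred and parallel in it. Origin: centre of its underside. Lift the wedge straight up, by 40 mm or more, to clear it
- drill: bystander: blue and black cordless drill lying on its side, 60 mm high, about 250 x 190 mm; origin under its blue motor housing
- paint_a: bystander: yellow paint bottle, 52 mm diameter, 150 mm high, origin centre of underside
- paint_b: bystander: blue paint bottle, 56 mm diameter, 140 mm high, origin centre of underside
- wheel: bystander: black model wheel lying flat, 64 mm diameter, 14 mm high, origin centre of underside
- parts_box: bystander: small open white plastic box 65 x 45 x 25 mm, origin centre of underside
- driver: bystander: orange screwdriver, 200 mm long, lying along its x, origin at its middle, on the bench
- offcut: bystander: plywood offcut 60 x 90 x 12 mm, origin centre of underside
There are look-alikes about, which are no part of the job. Leave any yellow look-alike of the template alone.

How it is judged:
On the way, in this order (a step that is already met when the one before it is completed fails the run):
1. the template lies flat on the pedestal with the pegs in its slots, let go (y of template in the frame of jig between -0.0045 and 0.0045 m and z of template in the frame of jig between 0.034 and 0.041 m and angle between the z axis of template and the z axis of jig, either way round below 0.04 rad and x of template in the frame of jig between -0.01 and 0.003 m and angle between the x axis of template and the x axis of jig, either way round below 0.1 rad and contact force between the fingers and template below 0.2 N), for 0.2 s.
2. the wedge is in the wide gap beside the green block, its foot at least 20 mm below the template's top (y of wedge in the frame of block_wide between -0.018 and 0.018 m and x of wedge in the frame of jig between -0.066 and -0.042 m and z of wedge in the frame of jig below 0.034 m), for 0.1 s.
At the end, for the whole second after the job is handed in: Template down on the pegs (3 mm), within 2 mm of the fence, parallel (0.03 rad), pressed on it over 2 N; wedge upright at the green block (middle 18 mm), foot 20 mm or more below the template's top, pressing template and block over 2.5 N, still gripped (2 N); template untouched (all of step 2 and y of template in the frame of jig between -0.0045 and 0.0045 m and z of template in the frame of jig between 0.034 and 0.041 m and angle between the z axis of template and the z axis of jig, either way round below 0.04 rad and x of template in the frame of jig between -0.002 and 0.003 m and angle between the x axis of template and the x axis of jig, either way round below 0.03 rad and angle between wedge's own z axis and vertical below 0.2 rad and contact force between template and fence above 2 N and contact force between wedge and template above 2.5 N and contact force between wedge and block_wide above 2.5 N and contact force between the fingers and wedge above 2 N and contact force between the fingers and template below 0.2 N and linear speed of wedge below 0.02 m/s); the arm keeps its last pose, push and grip.
It fails at once if the wedge is forced against the red block (over 12 N) (contact force between wedge and block_narrow above 12 N).
It fails at once if a bystander on the bench is moved more than 30 mm (distance of any of drill, paint_a, paint_b, wheel, parts_box, driver, offcut from where it was at the start of the episode above 0.03 m).
It also fails if it takes over 58 s, if anything falls off the work surface, if the arm or the gripper's body presses on something with over 40 N, if the wrist force passes 120 N, or if a joint passes its speed limit or range.

## Working session

There is one attempt and no reset: what is moved stays moved. The work goes in short steps, Python scripts to look and compute and a shell command to move; the robot and the scene stay as the last step left them, time stands still between calls to the robot, and variables do not carry over. Pictures are saved under pics/ and viewed, on a budget of 10 in all, crops included, one or two more only if the job needs it, and the job is handed in when it is done.

```bash
mkdir -p pics; ls; cat > h.py <<'E'
import numpy as np, cv2, json
from station import arm, optics, outline_of, spot_point
from scipy.spatial.transform import Rotation as R
def rays(cam,uv):
    m=optics.camera_model(cam);K=np.array(m["K"]);k1=m["k1"];T=np.array(m["T"])
    uv=np.atleast_2d(np.array(uv,float))
    d=np.c_[(uv[:,0]-K[0,2])/K[0,0],(uv[:,1]-K[1,2])/K[1,1]]
    s=d.copy()
    for _ in range(20): s=d/(1+k1*(s**2).sum(1,keepdims=True))
    return T,np.c_[s[:,0],-s[:,1],-np.ones(len(s))]
def at_depth(cam,uv,z):
    T,r=rays(cam,uv); p=r*np.asarray(z).reshape(-1,1); return p@T[:3,:3].T+T[:3,3]
def at_height(cam,uv,h):
    T,r=rays(cam,uv); w=r@T[:3,:3].T; return T[:3,3]+w*((h-T[2,3])/w[:,2:3])
def cloud(cam,dep,mask):
    v,u=np.nonzero(mask&(dep>0)); return at_depth(cam,np.c_[u,v],dep[v,u])
E
python3 - <<'E'
from h import *
for c in ("side","top"):
    im,d=optics.grab_frame(c); cv2.imwrite(f"pics/{c}0.png",im[:,:,::-1]); np.savez(f"{c}0.npz",im=im,d=d)
    m=optics.camera_model(c); print(c,np.round(m["T"],3).tolist(),m["k1"])
    for n in ["jig","fence","block_wide","block_narrow","template","wedge","rest"]:
        for o in outline_of(c,n)[:3]:
            if o["conf"]<.2: continue
            p=cloud(c,d,o["region"]); print(n,round(o["conf"],2),np.round(o["uv"]),o["region"].sum(),np.round(np.median(p,0),3) if len(p) else None, np.round(np.percentile(p[:,2],95),3) if len(p) else None)
    for n in ["seat","wide_gap","template_grip","wedge_head"]:
        for o in spot_point(c,n)[:3]: print(n,round(o["conf"],2),np.round(o["uv"],1))
print(arm.get_state())
E
```

```text
pics
side [[0.999, 0.026, -0.023, 0.515], [-0.035, 0.752, -0.658, -0.914], [0.001, 0.658, 0.753, 1.029], [0.0, 0.0, 0.0, 1.0]] -0.07128296078559793
jig 0.75 [338. 191.] 1647 [ 0.584 -0.005  0.033] 0.04
fence 0.68 [308. 180.] 228 [0.5   0.018 0.05 ] 0.055
fence 0.66 [358. 178.] 698 [0.637 0.025 0.051] 0.061
fence 0.65 [376. 126.] 235 [0.701 0.263 0.02 ] 0.026
block_wide 0.55 [309. 182.] 272 [0.5   0.021 0.049] 0.055
block_wide 0.25 [306. 282.] 1866 [ 0.49  -0.269  0.015] 0.055
block_narrow 0.77 [318. 201.] 517 [ 0.536 -0.05   0.049] 0.056
template 0.97 [232. 306.] 2067 [ 0.324 -0.318  0.015] 0.054
template 0.68 [308. 281.] 1932 [ 0.489 -0.268  0.015] 0.055
template 0.43 [337. 193.] 1685 [ 0.583 -0.008  0.033] 0.04
wedge 0.61 [304. 113.] 271 [0.5   0.258 0.081] 0.1
rest 0.92 [307. 129.] 346 [0.505 0.248 0.025] 0.041
rest 0.75 [361. 176.] 665 [0.635 0.028 0.053] 0.061
seat 0.77 [340.5 184.2]
wide_gap 0.83 [316.8 175. ]
template_grip 0.74 [307.3 274.4]
template_grip 0.67 [229.9 294.6]
wedge_head 0.69 [306.9 110.8]
top [[-0.001, 0.982, -0.191, 0.339], [-1.0, -0.0, 0.007, -0.063], [0.007, 
[... 678 characters left out ...]
]
template_grip 0.6 [376.1 224.8]
wedge_head 0.63 [199.2 222. ]
{'t': 1.2, 'q': array([ 1.63611868e+00,  3.58611850e-01,  1.19214871e-02, -1.82628802e-05,
       -1.22412068e+00, -2.88084088e-01]), 'qd': array([-0.00111436, -0.00150036, -0.00075281, -0.0001681 , -0.00088359,
       -0.00082634]), 'joint_efforts': array([-5.82648190e-04, -5.82403779e+01,  2.93297178e+01,  7.00262144e+00,
        1.24462819e-02, -3.19244577e-05]), 'eef_pos': array([0.14914073, 0.65829584, 0.22655965]), 'ee_rot': array([ 3.14157366e+00,  1.22859962e-05, -2.22767941e-01]), 'force': array([0.31476232, 1.13508672, 0.14471406]), 'moment': array([-0.05939166,  0.01617711, -0.03028456]), 'width': 0.08770240609435273}
```

```bash
python3 - <<'E'
from h import *
a=cv2.imread("pics/side0.png")[90:350,180:440]; b=cv2.imread("pics/top0.png")[130:330,160:430]
cv2.imwrite("pics/c1.png",cv2.resize(a,(600,600),interpolation=3)); cv2.imwrite("pics/c2.png",cv2.resize(b,(800,592),interpolation=3))
E
```

```text
(no output)
```

View pics/c1.png

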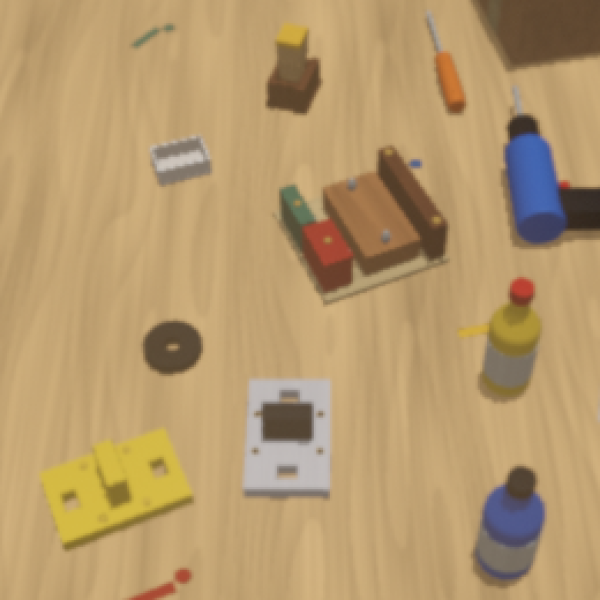

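View pics/c2.png

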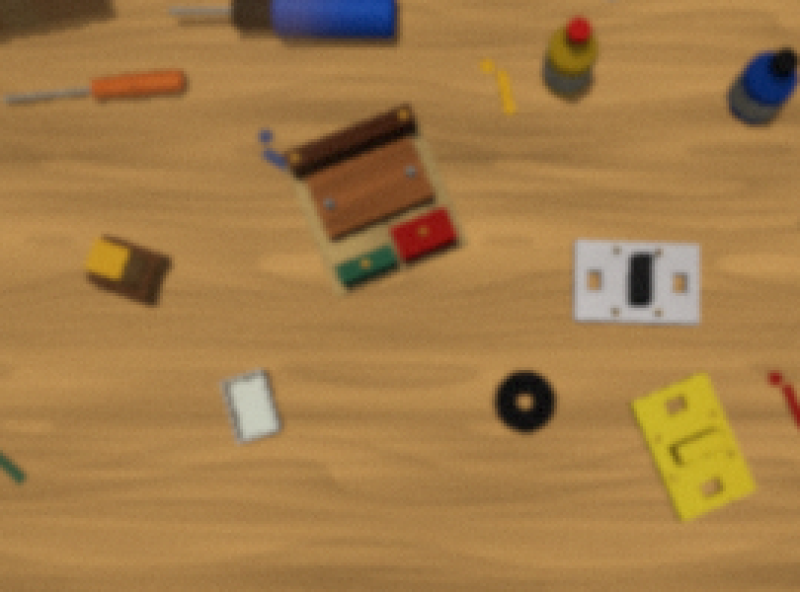

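The aluminium template is at side (308,281) / top (375,225). The yellow look-alike is at side (232,306) / top (393,279) and stays untouched, since the task asks for aluminium with a black grip. The crops already show the two apart. Green block: top (282,222); red block: (302,209). Next I'll work out the poses.

```bash
cat > m.py <<'E'
from h import *
def load(c):
    z=np.load(f"{c}0.npz"); return z["im"],z["d"]
def world(c,d):
    v,u=np.mgrid[0:400,0:640]; P=at_depth(c,np.c_[u.ravel(),v.ravel()],d.ravel()); return P.reshape(400,640,3)
def top(c,im,d,center,rad,zr,h,hsv=None):
    P=world(c,d); m=(d>0)&(np.hypot(P[...,0]-center[0],P[...,1]-center[1])<rad)&(P[...,2]>zr[0])&(P[...,2]<zr[1])
    if hsv is not None:
        H=cv2.cvtColor(im,cv2.COLOR_RGB2HSV); m&=cv2.inRange(H,*map(np.array,hsv))>0
    n,l,s,_=cv2.connectedComponentsWithStats(m.astype(np.uint8))
    if n<2: return None
    m=l==1+np.argmax(s[1:,4]); v,u=np.nonzero(m)
    return at_height(c,np.c_[u,v],h)[:,:2], P[m][:,2].mean()
def rep(name,r):
    if r is None: print(name,None);return
    p,z=r; (cx,cy),(w,h),a=cv2.minAreaRect((p*1000).astype(np.float32)); 
    e,V=np.linalg.eigh(np.cov(p.T)); ax=V[:,1]; yaw=np.degrees(np.arctan2(ax[1],ax[0]))%180
    print(name,len(p),"cent",np.round(p.mean(0)*1000,1),"rect",np.round([cx,cy,w,h,a],1),"pcaLong",round(yaw,1),"sd",np.round(np.sqrt(12*e[::-1])*1000,0),"z",round(z,4))
E
python3 - <<'E'
from m import *
for c in ("top","side"):
    im,d=load(c); print(c)
    rep("templ",top(c,im,d,(.489,-.255),.1,(.008,.024),.016,((0,0,110),(180,60,255))))
    rep("grip",top(c,im,d,(.489,-.255),.06,(.048,.064),.056))
    rep("fence",top(c,im,d,(.635,.04),.1,(.056,.068),.060))
    rep("ped",top(c,im,d,(.58,.01),.1,(.032,.045),.038))
    rep("green",top(c,im,d,(.503,.03),.05,(.046,.062),.054,((35,40,0),(100,255,255))))
    rep("red",top(c,im,d,(.534,-.03),.06,(.046,.062),.054,((0,120,60),(12,255,255))))
    rep("wedge",top(c,im,d,(.5,.268),.05,(.085,.11),.098,((18,120,120),(36,255,255))))
    rep("rest",top(c,im,d,(.5,.26),.06,(.034,.046),.040))
    for n,h in (("seat",.038),("wide_gap",.054),("template_grip",.042),("wedge_head",.085)):
        optics.grab_frame(c) if n=="seat" else 0
        for o in spot_point(c,n)[:2]: print(n,round(o["conf"],2),np.round(at_height(c,o["uv"],h)[0,:2]*1000,1))
E
```

```text
top
templ 943 cent [ 489.4 -252.4] rect [ 490.1 -252.6  128.    84.7   87.8] pcaLong 87.4 sd [138.  90.] z 0.016
grip 118 cent [ 490.6 -251.1] rect [ 490.8 -251.1   18.1   48.7   88.4] pcaLong 177.4 sd [51. 21.] z 0.0556
fence 304 cent [635.4  45.9] rect [635.3  46.   21.5 139.8  22.3] pcaLong 112.5 sd [142.  21.] z 0.0603
ped 840 cent [586.8  26.5] rect [586.8  26.   69.3 120.   22.5] pcaLong 113.2 sd [120.  70.] z 0.0383
green 113 cent [503.8  26.2] rect [503.9  26.7  18.7  59.1  22.9] pcaLong 112.9 sd [62. 19.] z 0.0542
red 241 cent [536.3 -30.5] rect [536.5 -30.7  36.2  61.6  22.2] pcaLong 114.1 sd [62. 36.] z 0.0542
wedge 150 cent [502.3 276.7] rect [502.1 276.3  39.9  31.9  71.1] pcaLong 73.2 sd [40. 32.] z 0.0989
rest 185 cent [497.6 269.5] rect [502.  276.   70.1  50.8  71.9] pcaLong 102.9 sd [71. 61.] z 0.0405
seat 0.86 [584.9  21.8]
wide_gap 0.55 [ 359.9 -143.6]
wide_gap 0.5 [529.6  41. ]
template_grip 0.81 [ 484.1 -254. ]
template_grip 0.74 [ 324.2 -306. ]
wedge_head 0.6 [491.8 275.3]
side
templ 1371 cent [ 489.7 -267.3] rect [ 489.2 -261.1  135.7   82.8   88.1] pcaLong 87
[... 193 characters left out ...]
  22.8] pcaLong 112.0 sd [140.  21.] z 0.0589
ped 866 cent [586.9  16.3] rect [586.3  17.   70.2 124.7  22.2] pcaLong 111.5 sd [122.  70.] z 0.0367
green 103 cent [503.4  18. ] rect [502.9  19.5  18.6  58.3  23.5] pcaLong 113.0 sd [61. 19.] z 0.0526
red 279 cent [535.7 -39.5] rect [536.  -39.8  37.   68.4  22.8] pcaLong 112.6 sd [67. 37.] z 0.0523
wedge 134 cent [501.  265.2] rect [500.7 264.7  51.7  34.4  71.5] pcaLong 73.7 sd [50. 35.] z 0.0959
rest 159 cent [503.2 258.5] rect [501.2 267.4  70.4  50.8  70.7] pcaLong 35.0 sd [72. 45.] z 0.039
seat 0.8 [581.1  14.3]
wide_gap 0.65 [530.5  29.3]
template_grip 0.94 [ 490.4 -264. ]
template_grip 0.94 [ 329.  -311.7]
wedge_head 0.77 [506.7 260.3]
```

```bash
python3 -m crank '[[100,[0,0,0],[0,0,-0.09]],[100,[0,0,0],[0,0,-0.085]],[100,[4.5,1,0],[0,0,0]],[100,[4.5,1,0],[0,0,0]],[100,[4.5,1,0],[0,0,0]],[100,[4.5,1,0],[0,0,0]],[100,[4.5,1,0],[0,0,0]],[100,[4.5,2,0],[0,0,0]],[100,[4,3,0],[0,0,0]],[100,[3,4,0],[0,0,0]],[100,[1.5,4.5,0],[0,0,0]],[100,[0,4.5,0],[0,0,0]]]' 20
```

```text
t: 2.9
eef_pos: [0.4945, 0.4094, 0.2257]
ee_rot: [3.141, 0.0, -0.05]
force: [-0.2, 0.2, 0.8]
width: 0.0879
```

```bash
python3 -m crank '[[100,[0.25,4.8,0],[0,0,0]],[100,[0.25,4.8,0],[0,0,0]],[100,[0.25,4.8,0],[0,0,0]],[100,[0.25,4.8,0],[0,0,0]],[100,[0.25,4.8,0],[0,0,0]],[100,[0.25,4.8,0],[0,0,0]],[100,[0.25,4.8,0],[0,0,0]],[100,[0.25,4.8,0],[0,0,0]],[100,[0.25,4.8,0],[0,0,0]],[100,[0.25,4.8,0],[0,0,0]],[100,[0.25,4.8,0],[0,0,0]],[100,[0,4,0],[0,0,0]]]'; python3 -m crank '[[100,[0.1,4,3],[0,0,0]],[100,[0,2,3],[0,0,0]],[100,[0,0,3],[0,0,0]],[100,[0,0,0],[0,0,0]],[100,[0,0,0],[0,0,0]]]'
python3 - <<'E'
from h import *
m=[]
for c in ("top","side"):
    im,d=optics.grab_frame(c); np.savez(f"{c}1.npz",im=im,d=d)
    s=arm.get_state(); P=np.array(s["eef_pos"]); Rm=R.from_euler("xyz",s["ee_rot"]).as_matrix()
    k=optics.camera_model(c);K=np.array(k["K"]);T=np.array(k["T"])
    def proj(p):
        q=np.linalg.inv(T)@np.r_[p,1]; a=np.array([q[0],-q[1]])/-q[2]; a=a*(1+k["k1"]*(a@a)); return K[:2,:2]@a+K[:2,2]
    uv=proj(P); u0,v0=(uv-[60,50]).astype(int); b=im[v0:v0+100,u0:u0+120,::-1]
    b=cv2.resize(b,None,fx=5,fy=5,interpolation=3)
    for off in (0,-.05,.05): 
        q=((proj(P+Rm@[0,off,0])-[u0,v0]+.5)*5).astype(int); cv2.circle(b,tuple(map(int,q)),3,(0,0,255),-1)
    m.append(b)
cv2.imwrite("pics/t.png",cv2.resize(np.vstack(m),None,fx=.6,fy=.6)); print(s["eef_pos"],s["ee_rot"])
E
```

```text
t: 4.1
eef_pos: [0.4928, -0.1594, 0.2269]
ee_rot: [3.141, -0.001, -0.048]
force: [1.2, 0.1, 0.1]
width: 0.0877
t: 4.6
eef_pos: [0.4914, -0.2172, 0.1371]
ee_rot: [3.141, 0.001, -0.047]
force: [-0.2, 0.7, 1.2]
width: 0.0875
[ 0.49255094 -0.2168497   0.13845468] [ 3.14106736e+00 -2.66174259e-03 -4.66237077e-02]
```

View pics/t.png

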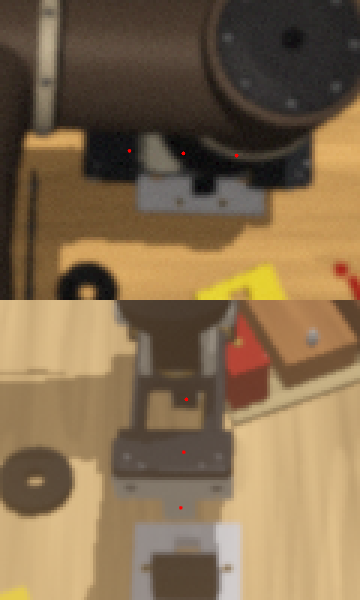

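The side view (lower) shows the near finger tip at about (180,510), just above the template's far edge. In the top view the arm hides the fingers. I'll compare the finger's depth with its known position to see which camera is off in y.

```bash
python3 - <<'E'
from m import *
for c in("side","top"):
    z=np.load(f"{c}1.npz"); d=z["d"]; P=world(c,d)
    m=(d>0)&(abs(P[...,0]-.4925)<.14)&(P[...,1]<-.1)&(P[...,1]>-.35)&(P[...,2]>.07)&(P[...,2]<.30)
    p=P[m]; print(c,len(p))
    for lo in np.arange(.12,.26,.01):
        q=p[(p[:,2]>=lo)&(p[:,2]<lo+.01)]
        if len(q)>3: print(round(lo,2),len(q),"x",np.round(np.percentile(q[:,0],[5,50,95])*1000),"y",np.round(np.percentile(q[:,1],[2,10,50,90,98])*1000))
E
```

```text
side 1892
0.13 7 x [487. 496. 503.] y [-175. -175. -174. -171. -169.]
0.14 53 x [482. 491. 502.] y [-280. -279. -276. -174. -171.]
0.15 39 x [480. 492. 501.] y [-280. -280. -278. -175. -175.]
0.16 13 x [480. 487. 498.] y [-281. -281. -280. -279. -278.]
0.2 94 x [453. 488. 527.] y [-310. -309. -307. -304. -137.]
0.21 201 x [458. 499. 526.] y [-310. -309. -258. -175. -171.]
0.22 188 x [455. 514. 527.] y [-315. -313. -259. -175. -171.]
0.23 150 x [454. 493. 524.] y [-317. -316. -313. -241. -231.]
0.24 844 x [456. 488. 520.] y [-317. -314. -295. -239. -231.]
0.25 85 x [471. 494. 514.] y [-239. -237. -234. -231. -230.]
0.26 91 x [471. 495. 517.] y [-238. -237. -233. -230. -221.]
top 668
0.21 48 x [449. 459. 464.] y [-298. -274. -201. -142. -129.]
0.22 133 x [450. 461. 468.] y [-285. -281. -251. -152. -148.]
0.23 29 x [449. 457. 469.] y [-305. -299. -260. -125. -120.]
0.24 428 x [454. 473. 491.] y [-311. -305. -155. -125. -118.]
0.25 12 x [462. 477. 488.] y [-296. -278. -165. -164. -164.]
```

Side's finger readings match the known position to about 1 mm, so the side camera is good in y and the top one is off by a few mm. I'll grip now. Closing centres the grip along y, and I can then calibrate both cameras against it.

```bash
python3 -m crank '[[100,[0,4,2],[0,0,0]],[100,[-0.1,0,4],[0,0,0]],[100,[0,0,3],[0,0,0]],[100,[0,0,1.5],[0,0,0]],[100,[0,0,1],[0,0,0]],[100,[0,0,0],[0,0,0]]]' 30; python3 -m crank '[[0,[0,0,0],[0,0,0]],[0,[0,0,0],[0,0,0]],[0,[0,0,0],[0,0,0]],[0,[0,0,0],[0,0,0]],[0,[0,0,0],[0,0,0]],[0,[0,0,0],[0,0,0]],[0,[0,0,0],[0,0,0]]]' 30
```

```text
t: 5.3
eef_pos: [0.4888, -0.2566, 0.0217]
ee_rot: [3.142, -0.0, -0.047]
force: [0.6, -0.7, 0.5]
width: 0.0876
t: 6.0
eef_pos: [0.4883, -0.257, 0.0216]
ee_rot: [3.142, 0.0, -0.048]
force: [-0.5, -0.1, -0.0]
width: 0.0371
```

```bash
python3 -m crank '[[0,[0,0,0],[0,0,0]],[0,[0,0,0],[0,0,0]],[0,[0,0,0],[0,0,0]],[0,[0,0,0],[0,0,0]],[0,[0,0,0],[0,0,0]]]' 30; python3 -m crank '[[0,[0,0,-2],[0,0,0]],[0,[0,0,-4],[0,0,0]],[0,[0,0,-4],[0,0,0]],[0,[0,0,-2],[0,0,0]],[0,[0,0,0],[0,0,0]],[0,[0,0,0],[0,0,0]]]'
```

```text
t: 6.5
eef_pos: [0.4883, -0.2569, 0.0215]
ee_rot: [-3.142, 0.0, -0.048]
force: [0.1, 0.8, 0.2]
width: 0.0203
t: 7.1
eef_pos: [0.4878, -0.2567, 0.1412]
ee_rot: [-3.141, 0.0, -0.048]
force: [-0.5, 0.0, -2.8]
width: 0.0201
```

```bash
python3 -m crank '[[0,[1.15,-3,0],[0,0,0]],[0,[1.15,-4,0],[0,0,0]],[0,[1.15,-4.1,0],[0,0,0]],[0,[1.15,-4.2,0],[0,0,0]],[0,[1.15,-4.2,0],[0,0,0]],[0,[1.15,-4.2,0],[0,0,0]],[0,[1.15,-4.2,0],[0,0,0]],[0,[0,0,0],[0,0,-0.147]],[0,[0,0,0],[0,0,-0.147]],[0,[0,0,0],[0,0,-0.147]],[0,[0,0,2],[0,0,0]],[0,[0,0,2],[0,0,0]]]'; python3 -m crank '[[0,[0,0,0],[0,0,0]],[0,[0,0,0],[0,0,0]]]'
python3 - <<'E'
from h import *
im,d=optics.grab_frame("side"); np.savez("side2.npz",im=im,d=d)
cv2.imwrite("pics/s2.png",cv2.resize(im[110:260,250:450,::-1],(800,600),interpolation=3))
s=arm.get_state();print(s["eef_pos"],s["ee_rot"])
E
```

```text
t: 8.3
eef_pos: [0.5811, 0.0178, 0.0994]
ee_rot: [-3.141, 0.002, 0.393]
force: [-0.0, 0.1, -4.1]
width: 0.0197
t: 8.5
eef_pos: [0.5812, 0.0175, 0.1003]
ee_rot: [-3.142, 0.003, 0.393]
force: [0.3, 0.9, -1.7]
width: 0.0198
[0.58198985 0.01772905 0.10126313] [3.14138117e+00 1.26059072e-03 3.93314659e-01]
```

View pics/s2.png

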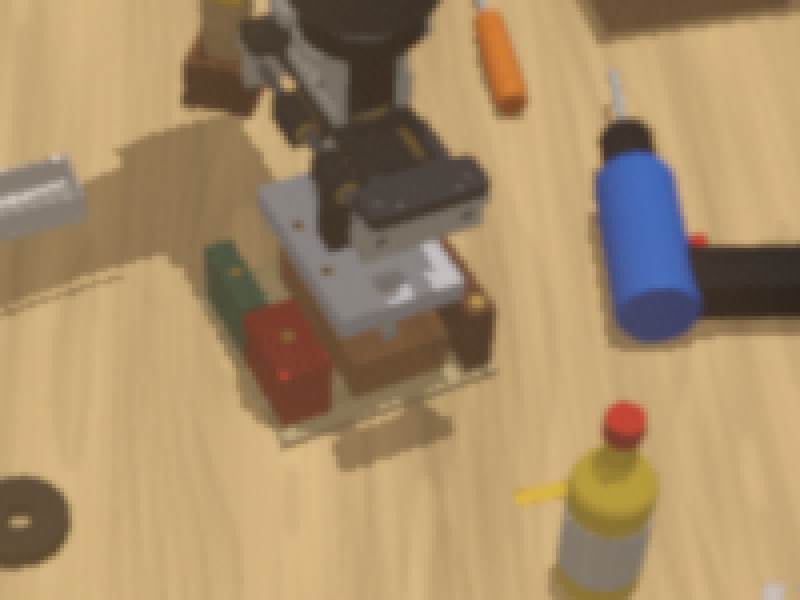

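The picture shows the template held level above the pedestal. The near peg shows under its edge at crop (388,328) and the near slot is at (390,285). I'll compare template and pegs numerically in the same camera.

```bash
python3 - <<'E'
from m import *
O=np.array([.587,.020]); a=.393; Rj=np.array([[np.cos(a),-np.sin(a)],[np.sin(a),np.cos(a)]])
def proj(c,p):
    k=optics.camera_model(c);K=np.array(k["K"]);T=np.array(k["T"]); q=np.linalg.inv(T)@np.r_[p,1]; r=np.array([q[0],-q[1]])/-q[2]; r=r*(1+k["k1"]*(r@r)); return K[:2,:2]@r+K[:2,2]
# pegs
for c,by in(("side",0),("top",.0057)):
    im,d=load(c); H=cv2.cvtColor(im,cv2.COLOR_RGB2HSV).astype(float); 
    for y in(.045,-.045):
        w=O+Rj@[-.0025,y]; uv=proj(c,[w[0],w[1]+by,.047]); u,v=np.round(uv).astype(int)
        S=H[v-4:v+5,u-4:u+5,1]; wt=np.clip(np.percentile(S,75)-30-S,0,None); vv,uu=np.mgrid[v-4:v+5,u-4:u+5]
        g=np.array([(wt*uu).sum(),(wt*vv).sum()])/wt.sum(); p=at_height(c,g,.046)[0,:2]; p[1]-=by
        print(c,"peg",y,np.round(uv,1),np.round(g,1),"jig mm",np.round(Rj.T@(p-O)*1000,1), int((wt>0).sum()))
# held template, in tool-aligned frame about the TCP
z=np.load("side2.npz"); im,d=z["im"],z["d"]; P=world("side",d); s=arm.get_state(); t=np.array(s["eef_pos"]); yaw=s["ee_rot"][2]
top_=t[2]-.0215+.016; print("expected top z",top_)
m=(d>0)&(np.hypot(P[...,0]-t[0],P[...,1]-t[1])<.09)&(abs(P[...,2]-top_)<.006)&(P[...,2]<top_+.004)
v,u=np.nonzero(m); print(len(u),"median z",np.median(P[m][:,2]))
Q=(at_height("side",np.c_[u,v],top_)[:,:2]-t[:2]); c_,s_=np.cos(yaw),np.sin(yaw); Q=Q@np.array([[c_,-s_],[s_,c_]])*1000
print("x pct",np.round(np.percentile(Q[:,0],[0,1,3,97,99,100]),1),"y",np.round(np.percentile(Q[:,1],[0,1,3,97,99,100]),1))
for y0 in range(-65,65,15):
    q=Q[(Q[:,1]>=y0)&(Q[:,1]<y0+15)]; print(y0,len(q),np.round([q[:,0].min(),q[:,0].max()],1) if len(q) else "")
E
```

```text
side peg 0.045 [332.2 168.5] [332. 169.] jig mm [-3.2 44.2] 19
side peg -0.045 [347.  191.2] [346.8 191.8] jig mm [ -3.6 -46. ] 21
top peg 0.045 [270.5 198.4] [270.5 198.5] jig mm [-2.5 45. ] 18
top peg -0.045 [297.9 187.3] [298.3 187.3] jig mm [ -2.6 -46.1] 19
expected top z 0.09576312806823138
668 median z 0.09331082857253492
x pct [-45.8 -44.6 -43.3  36.3  39.3  40.8] y [-72.8 -70.7 -69.5  55.7  59.   60.6]
-65 135 [-44.6  40.3]
-50 127 [-45.6  40.6]
-35 92 [-45.2  39.9]
-20 51 [-44.9  -9.9]
-5 35 [-44.3 -23. ]
10 37 [-44.7 -19.3]
25 49 [-45.8 -14.8]
40 56 [-44.3  -8.6]
55 23 [-43.1  -6.2]
```

```bash
python3 - <<'E'
from m import *
O=np.array([.587,.020]); a=.393; Rj=np.array([[np.cos(a),-np.sin(a)],[np.sin(a),np.cos(a)]])
s=arm.get_state(); t=np.array(s["eef_pos"]); print("tcp in jig",np.round(Rj.T@(t[:2]-O)*1000,1))
def face(f,xr,zr,y0):
    d=np.load(f)["d"]; P=world("side",d)[d>0]; q=(P[:,:2]-O)@Rj*1000; z=P[:,2]*1000+1.5
    m=(q[:,0]>xr[0])&(q[:,0]<xr[1])&(z>zr[0])&(z<zr[1])&(abs(q[:,1]-y0)<9)
    y=q[m,1]; print(f,y0,len(y),"med",round(np.median(y),1),"iqr",np.round(np.percentile(y,[25,75]),1),"slope",np.round(np.polyfit(q[m,0],y,1)[0],3))
face("side0.npz",(-28,25),(12,34),-60)   # pedestal front
face("side0.npz",(44,60),(12,55),-70)
face("side0.npz",(-84,-53),(12,50),-64)
face("side2.npz",(-40,35),(82,93),-65)   # held template front
face("side2.npz",(-84,-53),(12,50),-64)
def edgex(f,zr,h,yr):
    d=np.load(f)["d"]; P=world("side",d); v,u=np.nonzero((d>0)); z=P[v,u,2]*1000+1.5; k=abs(z-h)<zr; W=at_height("side",np.c_[u[k],v[k]],h/1000)[:,:2]; q=(W-O)@Rj*1000
    for lo in yr:
        r=q[(q[:,1]>lo)&(q[:,1]<lo+10)&(abs(q[:,0])<60)]; print(f,lo,np.round([r[:,0].min(),r[:,0].max()],1))
edgex("side2.npz",2.5,95.8,(-55,-45,-35)); edgex("side0.npz",2.5,38,(-45,-35,-25,-15,0,15))
E
```

```text
tcp in jig [-5.5 -0.2]
side0.npz -60 99 med -58.1 iqr [-59.3 -57.4] slope 0.009
side0.npz -70 64 med -68.8 iqr [-69.6 -68. ] slope -0.063
side0.npz -64 111 med -62.3 iqr [-63.4 -61.2] slope -0.009
side2.npz -65 93 med -66.9 iqr [-68.1 -65.5] slope 0.002
side2.npz -64 109 med -62.5 iqr [-63.8 -61.2] slope -0.004
side2.npz -55 [-48.   33.2]
side2.npz -45 [-47.4  35. ]
side2.npz -35 [-47.7  34.4]
side0.npz -45 [-35.5  44.1]
side0.npz -35 [-34.3  41.9]
side0.npz -25 [-35.2  42. ]
side0.npz -15 [-35.5  42.9]
side0.npz 0 [-34.3  33.3]
side0.npz 15 [-35.4  41.6]
```

```bash
python3 -m crank '[[0,[0.18,-0.2,1],[0,0,0]],[0,[0,0,1],[0,0,0]],[0,[0,0,0.2],[0,0,0]],[0,[0,0,0],[0,0,0]],[0,[0,0,0],[0,0,0]]]'
cat > f.py <<'E'
from m import *
O=np.array([.587,.020]); a=.393; Rj=np.array([[np.cos(a),-np.sin(a)],[np.sin(a),np.cos(a)]])
def face(P,xr,zr,y0,lab):
    q=(P[:,:2]-O)@Rj*1000; z=P[:,2]*1000+1.5
    m=(q[:,0]>xr[0])&(q[:,0]<xr[1])&(z>zr[0])&(z<zr[1])&(abs(q[:,1]-y0)<9)
    y=q[m,1]; print(lab,y0,len(y),"med",round(np.median(y),2),"iqr",np.round(np.percentile(y,[25,75]),1),"slope",np.round(np.polyfit(q[m,0],y,1)[0],3))
def edgex(P,zr,h,yr,lab):
    W=P; z=W[:,2]*1000+1.5; k=abs(z-h)<zr; q=(W[k,:2]-O)@Rj*1000
    for lo in yr:
        r=q[(q[:,1]>lo)&(q[:,1]<lo+10)&(abs(q[:,0])<60)]
        if len(r): print(lab,lo,np.round([r[:,0].min(),r[:,0].max()],1))
E
python3 - <<'E'
from f import *
Ps=[]
for i in range(3):
    im,d=optics.grab_frame("side"); Ps.append(world("side",d)[d>0])
np.savez("side3.npz",im=im,d=d)
P=np.vstack(Ps); s=arm.get_state(); t=s["eef_pos"]; u=t[2]*1000-21.5; print(t,s["ee_rot"],"underside",u,"tcp jig",np.round(Rj.T@(t[:2]-O)*1000,1))
face(P,(-40,35),(u+3,u+13),-65,"templ"); face(P,(-28,25),(12,34),-60,"ped"); face(P,(-84,-53),(12,50),-64,"red"); face(P,(44,60),(12,55),-70,"fence")
edgex(P,2.5,u+16,(-55,-45,-35),"templ")
b=cv2.resize(im[140:215,300:400,::-1],(800,600),interpolation=3); cv2.imwrite("pics/s3.png",b)
E
```

```text
t: 9.05
eef_pos: [0.5831, 0.0204, 0.0797]
ee_rot: [3.141, -0.0, 0.393]
force: [0.9, -0.4, -2.5]
width: 0.0197
[0.58318402 0.02047463 0.07994379] [ 3.14151418e+00 -6.54803764e-04  3.93234194e-01] underside 58.44379225345946 tcp jig [-3.3  1.9]
templ -65 220 med -64.73 iqr [-66.  -63.5] slope 0.006
ped -60 300 med -58.5 iqr [-59.6 -57.2] slope -0.002
red -64 329 med -62.54 iqr [-63.6 -61.4] slope 0.002
fence -70 176 med -68.39 iqr [-69.5 -67.4] slope 0.016
templ -55 [-45.4  40.3]
templ -45 [-45.9  40.2]
templ -35 [-45.3  37.8]
```

View pics/s3.png

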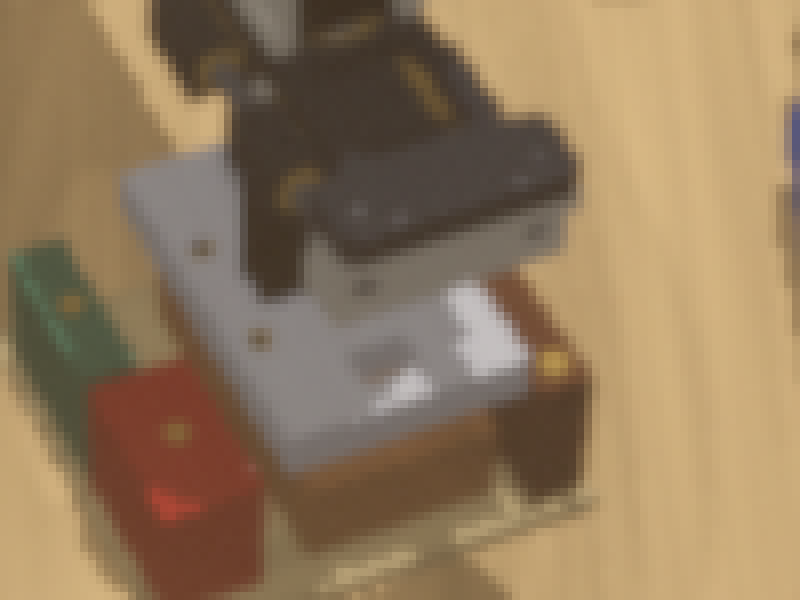

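The picture shows the template just above the pegs, parallel to the fence and pedestal. Relative to the jig it measures about y −1.2 mm and x −2 to −4 mm. I'll add +0.7 mm in jig y and lower it.

```bash
python3 -m crank '[[0,[0,-0.07,0.5],[0,0,0]],[0,[0,0,0.4],[0,0,0]],[0,[0,0,0.3],[0,0,0]],[0,[0,0,0],[0,0,0]]]'; python3 -m crank '[[0,[0,0,0.3],[0,0,0]],[0,[0,0,0.2],[0,0,0]],[0,[0,0,0],[0,0,0]]]'
```

```text
t: 9.6
eef_pos: [0.5822, 0.0209, 0.0668]
ee_rot: [-3.141, 0.001, 0.393]
force: [0.3, 0.3, -3.6]
width: 0.0196
t: 9.9
eef_pos: [0.5825, 0.021, 0.0622]
ee_rot: [-3.142, 0.001, 0.393]
force: [-0.5, 0.1, -3.2]
width: 0.0199
```

```bash
python3 -m crank '[[0,[0,0,0.15],[0,0,0]],[0,[0,0,0.1],[0,0,0]],[0,[0,0,0.05],[0,0,0]],[0,[0,0,0],[0,0,0]]]'
```

```text
t: 10.3
eef_pos: [0.5827, 0.021, 0.0596]
ee_rot: [3.142, -0.0, 0.393]
force: [0.2, 0.3, -2.6]
width: 0.0196
```

```bash
python3 -m crank '[[0,[0,0,0.1],[0,0,0]],[0,[0,0,0.05],[0,0,0]],[0,[0,0,0],[0,0,0]]]'
```

```text
t: 10.6
eef_pos: [0.5828, 0.0211, 0.0595]
ee_rot: [3.141, -0.001, 0.394]
force: [-4.7, -0.0, 9.6]
width: 0.0201
```

```bash
python3 -m crank '[[60,[0,0,-0.1],[0,0,0]],[60,[0,0,0],[0,0,0]],[60,[0,0,0],[0,0,0]],[60,[0,0,0],[0,0,0]],[60,[0,0,0],[0,0,0]],[60,[0,0,0],[0,0,0]],[60,[0,0,0],[0,0,0]]]'; python3 -m crank '[[100,[0,0,-2],[0,0,0]],[100,[0,0,-4],[0,0,0]],[100,[0,0,-4],[0,0,0]],[100,[-1,-4,-1],[0,0,0]],[100,[-1,-4.5,0],[0,0,0]],[100,[-1,-4.5,0],[0,0,0]],[100,[-1,-4.5,0],[0,0,0]],[100,[-1,-4.5,0],[0,0,0]],[100,[0,0,0],[0,0,0]],[100,[0,0,0],[0,0,0]]]'
python3 - <<'E'
from f import *
Ps=[]
for c in("side","top"):
    im,d=optics.grab_frame(c); np.savez(f"{c}4.npz",im=im,d=d); cv2.imwrite(f"pics/{c}4.png",cv2.resize(im[120:240,220:380,::-1],(800,600),interpolation=3))
    P=world(c,d)
    m=(d>0)&(np.hypot(P[...,0]-.587,P[...,1]-.02)<.12)&(abs(P[...,2]-.0535)<.004)&(cv2.cvtColor(im,cv2.COLOR_RGB2HSV)[...,1]<60)
    v,u=np.nonzero(m); q=(at_height(c,np.c_[u,v],.054)[:,:2]-O-[0,.004 if c=="top" else 0])@Rj*1000
    print(c,len(q),"rect",np.round(cv2.minAreaRect(q.astype(np.float32)),1) if 0 else cv2.minAreaRect(q.astype(np.float32)))
    if c=="side": face(P[d>0],(-40,35),(41,51),-65,"templ"); face(P[d>0],(-28,25),(12,34),-60,"ped"); face(P[d>0],(-84,-53),(12,50),-64,"red")
    tp=m; print("z of template top, corners:", [round(float(np.median(P[tp][sel,2])),4) for sel in (q[:,1]<-35,q[:,1]>35,q[:,0]<-25,q[:,0]>25) if sel.any()])
print(arm.get_state()["eef_pos"],arm.get_state()["ee_rot"],arm.get_state()["t"])
E
```

```text
t: 11.3
eef_pos: [0.5827, 0.021, 0.059]
ee_rot: [3.142, 0.0, 0.393]
force: [-0.3, -1.5, -0.3]
width: 0.0524
t: 12.3
eef_pos: [0.4517, 0.2062, 0.1693]
ee_rot: [-3.141, -0.001, 0.396]
force: [0.7, -1.2, 0.1]
width: 0.0873
side 913 rect ((-22.632286071777344, -3.1930923461914062), (126.40196228027344, 134.81825256347656), 0.42095324397087097)
templ -65 59 med -64.32 iqr [-65.3 -63.4] slope 0.017
ped -60 81 med -58.79 iqr [-59.9 -57.5] slope 0.012
red -64 107 med -62.12 iqr [-63.1 -61.2] slope -0.002
z of template top, corners: [0.0527, 0.0526, 0.0526, 0.0526]
top 908 rect ((-0.7866592407226562, 0.8308181762695312), (87.18060302734375, 129.7801055908203), 0.001865666126832366)
z of template top, corners: [0.0543, 0.0543, 0.0543, 0.0544]
[0.45241773 0.20481585 0.16909432] [3.14150652e+00 7.51558721e-06 3.93177537e-01] 12.4
```

View pics/side4.png

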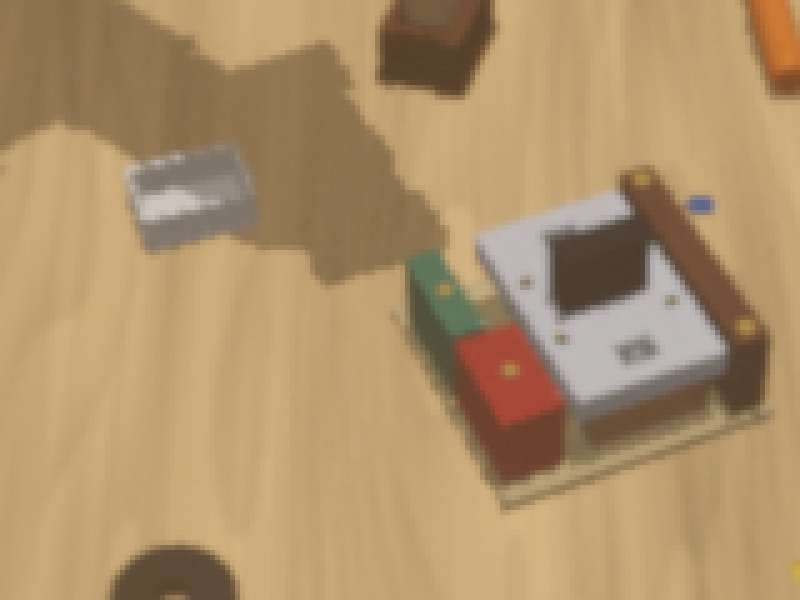

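Template is seated: top at z 0.054 at all four sides, parallel to the fence, with the near slot and peg at crop (637,350). The gap at the green block (crop ~(490,310)) is open. Next is the wedge, at about (0.5015, 0.2712), yaw −0.323.

```bash
python3 -m crank '[[100,[3.54,-2.12,0],[0,0,0]],[100,[3.54,-2.12,0],[0,0,0]],[100,[0,0,0],[0,0,0.143]],[100,[0,0,0],[0,0,0.143]],[100,[0,0,0],[0,0,0.143]],[100,[0,0,0],[0,0,0.143]],[100,[0,0,0],[0,0,0.143]],[100,[0,0,2],[0,0,0]],[100,[0,0,0],[0,0,0]],[100,[0,0,0],[0,0,0]]]' 40
python3 - <<'E'
from h import *
im,d=optics.grab_frame("side");cv2.imwrite("pics/s5.png",cv2.resize(im[70:160,250:370,::-1],(800,600),interpolation=3))
E
```

```text
t: 13.4
eef_pos: [0.5019, 0.2702, 0.1488]
ee_rot: [3.14, 0.0, -0.323]
force: [0.5, 0.0, -0.2]
width: 0.0875
```

View pics/s5.png

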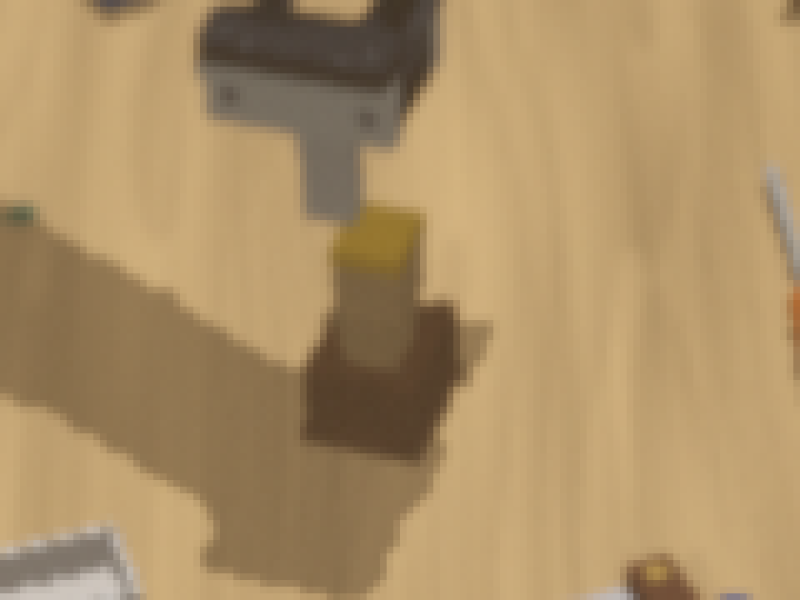

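The near finger (crop (330,215)) sits in line with the wedge's head (crop (380,240)) and along its long side. Descending to grip.

```bash
python3 -m crank '[[100,[0,0.05,3],[0,0,0]],[100,[0,0,3],[0,0,0]],[100,[0,0,1.5],[0,0,0]],[100,[0,0,0.8],[0,0,0]],[100,[0,0,0],[0,0,0]],[20,[0,0,0],[0,0,0]],[20,[0,0,0],[0,0,0]],[20,[0,0,0],[0,0,0]],[20,[0,0,0],[0,0,0]],[20,[0,0,0],[0,0,0]]]' 45; python3 -m crank '[[0,[0,0,0],[0,0,0]],[0,[0,0,0],[0,0,0]],[0,[0,0,0],[0,0,0]],[0,[0,0,0],[0,0,0]]]' 45
```

```text
t: 14.45
eef_pos: [0.5013, 0.2711, 0.0664]
ee_rot: [-3.141, -0.0, -0.322]
force: [0.3, -0.6, 0.2]
width: 0.0531
t: 14.85
eef_pos: [0.5014, 0.2712, 0.0661]
ee_rot: [-3.141, -0.0, -0.322]
force: [0.6, 2.8, -1.0]
width: 0.0365
```

```bash
python3 -m crank '[[0,[0,0,0],[0,0,0]],[0,[0,0,0],[0,0,0]],[0,[0,0,-1],[0,0,0]],[0,[0,0,-2],[0,0,0]],[0,[0,0,-3],[0,0,0]],[0,[0,0,-3],[0,0,0]],[0,[0,0,-2],[0,0,0]],[0,[0,0,0],[0,0,0]],[0,[0,0,0],[0,0,0]]]'; python3 - <<'E'
import numpy as np
from h import *
s=arm.get_state(); t=s["eef_pos"]; print(t,s["ee_rot"])
a=.393;Rj=np.array([[np.cos(a),-np.sin(a)],[np.sin(a),np.cos(a)]]); O=np.array([.587,.020])+Rj@[0,.0015]
for gx in(-54,-55.5):
    g=O+Rj@[gx/1000,.033]; d=g-t[:2]; y=s["ee_rot"][2]; print("gap",g,"tool move mm",1000*d@[np.cos(y),np.sin(y)],1000*d@[np.sin(y),-np.cos(y)])
E
```

```text
t: 15.75
eef_pos: [0.5008, 0.2705, 0.1765]
ee_rot: [-3.141, 0.0, -0.322]
force: [0.1, -0.2, -1.2]
width: 0.0364
[0.50081604 0.27052454 0.17654956] [-3.14134064e+00  1.78936066e-04 -3.22130775e-01]
gap [0.52390456 0.03118995] tool move mm 97.67148086680683 219.71437608122687
gap [0.52251891 0.03061551] tool move mm 96.53896962236765 220.69795031900392
```

```bash
python3 -m crank '[[0,[1.61,3.68,0],[0,0,0]],[0,[1.61,3.68,0],[0,0,0]],[0,[1.61,3.68,0],[0,0,0]],[0,[1.61,3.68,0],[0,0,0]],[0,[1.61,3.68,0],[0,0,0]],[0,[1.61,3.66,0],[0,0,0]],[0,[0,0,0],[0,0,-0.143]],[0,[0,0,0],[0,0,-0.143]],[0,[0,0,0],[0,0,-0.143]],[0,[0,0,0],[0,0,-0.143]],[0,[0,0,0],[0,0,-0.143]]]'; python3 -m crank '[[0,[0,0,2],[0,0,0]],[0,[0,0,2.2],[0,0,0]],[0,[0,0,0],[0,0,0]],[0,[0,0,0],[0,0,0]]]'
python3 - <<'E'
from f import *
im,d=optics.grab_frame("side"); np.savez("side6.npz",im=im,d=d); cv2.imwrite("pics/s6.png",cv2.resize(im[130:220,270:390,::-1],(800,600),interpolation=3))
s=arm.get_state(); t=s["eef_pos"]; O2=O+Rj@[0,.0015]; print(t,s["ee_rot"],"jig",np.round(Rj.T@(t[:2]-O2)*1000,1))
P=world("side",d)[d>0]; q=(P[:,:2]-O2)@Rj*1000; z=P[:,2]*1000+1.5
for lo in range(64,130,8):
    m=(abs(q[:,0]+55)<30)&(abs(q[:,1]-20)<25)&(z>lo)&(z<lo+8)
    if m.sum()>2: print(lo,m.sum(),"x",np.round(np.percentile(q[m,0],[2,50,98]),1),"y",np.round(np.percentile(q[m,1],[2,50,98]),1))
E
```

```text
t: 16.85
eef_pos: [0.5219, 0.0305, 0.1747]
ee_rot: [-3.141, 0.003, 0.399]
force: [-0.4, -0.5, -0.7]
width: 0.0361
t: 17.25
eef_pos: [0.5224, 0.0307, 0.1335]
ee_rot: [3.141, 0.003, 0.393]
force: [-0.2, 0.5, -0.3]
width: 0.036
[0.5230998  0.03097177 0.13431946] [3.14121615e+00 8.23522422e-04 3.93392389e-01] jig [-54.8  33.1]
64 4 x [-28.7 -27.3 -26.8] y [-2.3 -0.   3.8]
72 16 x [-63.6 -57.2 -27.3] y [-3.1 15.4 41.5]
80 21 x [-65.5 -55.7 -26.4] y [-3.4 15.2 38.6]
88 23 x [-66.5 -59.8 -26.2] y [-3.7 14.1 28.5]
96 28 x [-68.2 -62.5 -48.2] y [12.  16.  42.5]
104 19 x [-69.3 -58.4 -47.8] y [12.2 15.2 43.7]
112 27 x [-70.8 -63.7 -45.9] y [11.6 14.9 38. ]
120 12 x [-72.3 -69.9 -61.5] y [12.5 16.1 39.8]
128 13 x [-73.2 -72.3 -59. ] y [ 4.5 18.8 37.8]
```

View pics/s6.png

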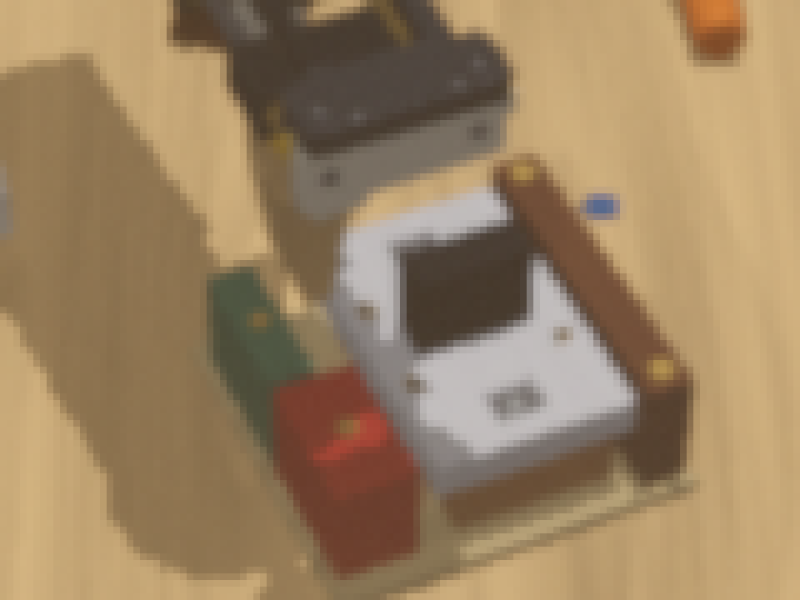

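```bash
python3 - <<'E'
from f import *
O2=O+Rj@[0,.0015]
for f in("side4.npz","side6.npz"):
    d=np.load(f)["d"]; P=world("side",d)[d>0]; q=(P[:,:2]-O2)@Rj*1000; z=P[:,2]*1000+1.5
    def ed(lab,xr,yr,zr):
        m=(q[:,0]>xr[0])&(q[:,0]<xr[1])&(q[:,1]>yr[0])&(q[:,1]<yr[1])&(z>zr[0])&(z<zr[1]); print(f,lab,m.sum(),"x",np.round(np.percentile(q[m,0],[0,3,50,97,100]),1))
    ed("green top -86..-66",(-95,-50),(6,40 if f=="side6.npz" else 62),(51,58))
    ed("red top -86..-51",(-95,-46),(-60,-6),(51,58))
    ed("templ top L -42-",(-49,-30),(-55,-30),(51,58))
    ed("templ top L far",(-55,-30),(30,60),(51,58))
    ed("fence top 42..62",(30,70),(-60,60),(58,64))
    if f=="side6.npz":
        for lo in (76,84,92,100,108,116): ed(f"wedge z{lo}, thick {11+(lo+4-74.3)/3:.1f}",(-80,-35),(10,22),(lo,lo+8))
E
```

```text
side4.npz green top -86..-66 116 x [-86.7 -86.1 -76.6 -67.  -65.9]
side4.npz red top -86..-51 207 x [-87.2 -85.7 -69.5 -51.3 -46.2]
side4.npz templ top L -42- 44 x [-46.2 -45.2 -38.3 -31.  -30. ]
side4.npz templ top L far 44 x [-45.3 -44.9 -38.2 -30.3 -30.1]
side4.npz fence top 42..62 209 x [31.4 40.8 51.2 61.5 62.6]
side6.npz green top -86..-66 71 x [-86.3 -86.  -77.1 -66.6 -66.3]
side6.npz red top -86..-51 212 x [-87.6 -85.7 -69.  -52.  -50.4]
side6.npz templ top L -42- 42 x [-45.9 -45.2 -36.7 -30.4 -30.1]
side6.npz templ top L far 18 x [-42.1 -41.7 -35.1 -30.7 -30.3]
side6.npz fence top 42..62 211 x [33.5 41.5 52.  61.5 62.8]
side6.npz wedge z76, thick 12.9 12 x [-64.4 -64.4 -57.2 -52.8 -52.5]
side6.npz wedge z84, thick 15.6 12 x [-65.5 -65.3 -59.3 -49.9 -49.3]
side6.npz wedge z92, thick 18.2 18 x [-66.7 -66.6 -59.2 -49.9 -49.5]
side6.npz wedge z100, thick 20.9 17 x [-68.1 -67.7 -56.8 -47.1 -46.8]
side6.npz wedge z108, thick 23.6 20 x [-69.6 -69.  -57.6 -46.1 -44. ]
side6.npz wedge z116, thick 26.2 14 x [-70.7 -70.5 -63.9 -48.8 -47.7]
```

Wedge centre measures at jig x ≈ −57.3 and the gap's middle at ≈ −55.5; y is on target at 33. I'll shift +1.8 mm along tool x and lower it.

```bash
python3 -m crank '[[0,[0.18,0,1],[0,0,0]],[0,[0,0,1],[0,0,0]],[0,[0,0,0.8],[0,0,0]],[0,[0,0,0.6],[0,0,0]],[0,[0,0,0],[0,0,0]]]' 50; python3 -m crank '[[0,[0,0,0.5],[0,0,0]],[0,[0,0,0.5],[0,0,0]],[0,[0,0,0],[0,0,0]],[0,[0,0,0],[0,0,0]]]'
```

```text
t: 17.8
eef_pos: [0.524, 0.0315, 0.0989]
ee_rot: [-3.142, 0.002, 0.393]
force: [0.1, 1.0, 0.0]
width: 0.0361
t: 18.2
eef_pos: [0.5247, 0.0318, 0.09]
ee_rot: [3.142, 0.0, 0.393]
force: [0.2, 0.9, -0.7]
width: 0.0359
```

```bash
python3 -m crank '[[0,[0,0,0.3],[0,0,0]],[0,[0,0,0.3],[0,0,0]],[0,[0,0,0],[0,0,0]],[0,[0,0,0],[0,0,0]]]'; python3 -m crank '[[0,[0.05,0,0.2],[0,0,0]],[0,[0,0,0.2],[0,0,0]],[0,[0,0,0],[0,0,0]],[0,[0,0,0],[0,0,0]]]'
```

```text
t: 18.6
eef_pos: [0.5246, 0.0317, 0.0839]
ee_rot: [3.142, 0.0, 0.393]
force: [-0.3, -0.7, -1.3]
width: 0.0362
t: 19.0
eef_pos: [0.5252, 0.032, 0.0799]
ee_rot: [-3.142, 0.0, 0.393]
force: [-0.4, -0.0, -0.8]
width: 0.0365
```

```bash
python3 -m crank '[[0,[0.03,0,0.2],[0,0,0]],[0,[0,0,0.1],[0,0,0]],[0,[0,0,0],[0,0,0]],[0,[0,0,0],[0,0,0]]]'; python3 -m crank '[[0,[0,0,0.1],[0,0,0]],[0,[0,0,0],[0,0,0]],[0,[0,0,0],[0,0,0]]]'
```

```text
t: 19.4
eef_pos: [0.5256, 0.0322, 0.077]
ee_rot: [-3.142, -0.0, 0.393]
force: [-0.8, 0.1, -1.4]
width: 0.0362
t: 19.7
eef_pos: [0.5256, 0.0322, 0.0761]
ee_rot: [3.142, -0.0, 0.393]
force: [-0.6, -0.0, 0.3]
width: 0.036
```

```bash
python3 -m crank '[[0,[0,0,0.1],[0,0,0]],[0,[0,0,0],[0,0,0]],[0,[0,0,0],[0,0,0]]]'; python3 -m crank '[[0,[0,0,0.1],[0,0,0]],[0,[0,0,0],[0,0,0]],[0,[0,0,0],[0,0,0]]]'; python3 -m crank '[[0,[0,0,0.1],[0,0,0]],[0,[0,0,0],[0,0,0]],[0,[0,0,0],[0,0,0]]]'
```

```text
t: 20.0
eef_pos: [0.5258, 0.0321, 0.0753]
ee_rot: [3.141, -0.001, 0.393]
force: [0.2, -1.0, 4.1]
width: 0.0358
t: 20.3
eef_pos: [0.5259, 0.0321, 0.0745]
ee_rot: [3.141, -0.001, 0.393]
force: [-0.7, -0.6, 4.2]
width: 0.0358
t: 20.6
eef_pos: [0.5261, 0.0321, 0.0737]
ee_rot: [3.141, -0.001, 0.394]
force: [-1.3, -0.7, 6.7]
width: 0.0357
```

```bash
python3 -m crank '[[0,[0,0,0.1],[0,0,0]],[0,[0,0,0],[0,0,0]],[0,[0,0,0],[0,0,0]]]'; python3 -m crank '[[0,[0,0,0.1],[0,0,0]],[0,[0,0,0],[0,0,0]],[0,[0,0,0],[0,0,0]]]'
python3 - <<'E'
from f import *
im,d=optics.grab_frame("side"); P=world("side",d)[d>0]; O2=O+Rj@[0,.0015]; q=(P[:,:2]-O2)@Rj*1000; z=P[:,2]*1000+1.5
for lo in (-55,-45):
    m=(q[:,1]>lo)&(q[:,1]<lo+10)&(abs(z-54)<3)&(abs(q[:,0])<48); print("templ x",np.round(np.percentile(q[m,0],[0,3,97,100]),1))
cv2.imwrite("pics/s7.png",cv2.resize(im[130:220,270:390,::-1],(800,600),interpolation=3))
E
```

```text
t: 20.9
eef_pos: [0.5262, 0.0321, 0.073]
ee_rot: [3.141, -0.001, 0.394]
force: [-1.9, -1.2, 10.5]
width: 0.0362
t: 21.2
eef_pos: [0.5262, 0.0321, 0.0724]
ee_rot: [3.141, -0.002, 0.394]
force: [-3.1, -1.1, 14.0]
width: 0.0363
templ x [-42.6 -41.5  40.2  47. ]
templ x [-41.5 -38.9  41.6  42.8]
```

View pics/s7.png

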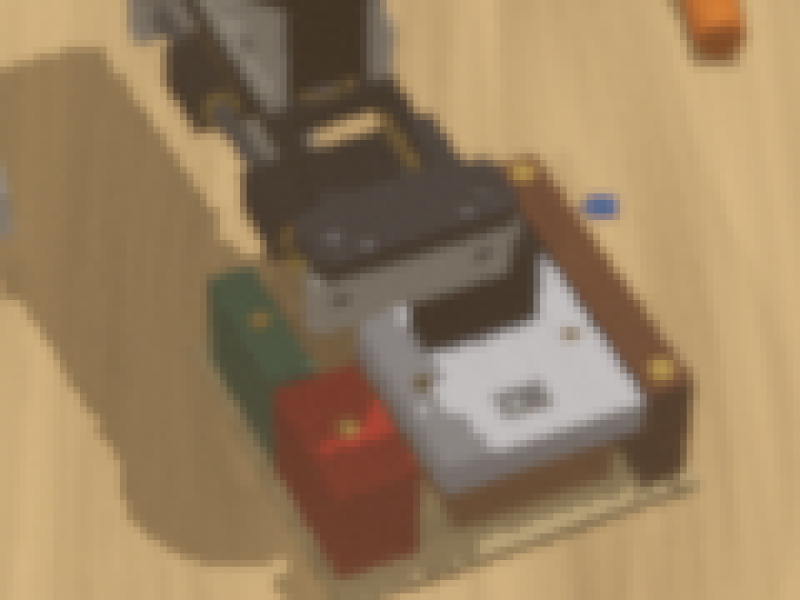

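```bash
python3 -m crank '[[0,[-0.03,0,0.06],[0,0,0]],[0,[0,0,0],[0,0,0]],[0,[0,0,0],[0,0,0]]]'; python3 -m crank '[[0,[-0.03,0,0.05],[0,0,0]],[0,[0,0,0],[0,0,0]],[0,[0,0,0],[0,0,0]],[0,[0,0,0],[0,0,0]]]'
```

```text
t: 21.55
eef_pos: [0.5263, 0.0321, 0.0723]
ee_rot: [3.141, -0.002, 0.394]
force: [-3.8, -1.2, 18.1]
width: 0.0358
t: 21.95
eef_pos: [0.5263, 0.0321, 0.0722]
ee_rot: [3.141, -0.003, 0.394]
force: [-4.4, -0.9, 19.7]
width: 0.0362
```

Push is 20 N with the wedge no longer moving down. A short hold to check stability, then one more measurement of the template.

```bash
python3 -m crank '[[0,[0,0,0],[0,0,0]],[0,[0,0,0],[0,0,0]],[0,[0,0,0],[0,0,0]],[0,[0,0,0],[0,0,0]],[0,[0,0,0],[0,0,0]]]'
python3 - <<'E'
from f import *
O2=O+Rj@[0,.0015]
for n in("before","now"):
    d=np.load("side4.npz")["d"] if n=="before" else optics.grab_frame("side")[1]
    P=world("side",d)[d>0]; q=(P[:,:2]-O2)@Rj*1000; z=P[:,2]*1000+1.5
    for lo in range(-60,-10,10):
        m=(q[:,1]>lo)&(q[:,1]<lo+10)&(abs(z-54)<3)&(q[:,0]<-25)&(q[:,0]>-48); print(n,lo,"left edge",np.round(np.percentile(q[m,0],[0,5]),1))
    m=(q[:,1]<-30)&(q[:,1]>-62)&(abs(q[:,0])<38)&(abs(z-54)<5); print("top z",round(np.median(z[m]),1)); face(P,(-38,38),(41,51),-65,"front face")
E
```

```text
t: 22.45
eef_pos: [0.5263, 0.0321, 0.0722]
ee_rot: [3.141, -0.003, 0.394]
force: [-3.7, -1.6, 20.3]
width: 0.0357
before -60 left edge [-46.2 -44.8]
before -50 left edge [-46.2 -45.4]
before -40 left edge [-44.9 -44. ]
before -30 left edge [-45.8 -44.8]
before -20 left edge [-45.1 -44. ]
top z 54.2
front face -65 61 med -64.32 iqr [-65.3 -63.3] slope 0.017
now -60 left edge [-42.1 -42. ]
now -50 left edge [-42.3 -41.2]
now -40 left edge [-41.3 -41.2]
now -30 left edge [-42.3 -42.1]
now -20 left edge [-41.8 -40.4]
top z 53.9
front face -65 66 med -64.44 iqr [-65.3 -63.6] slope 0.003
```

The template moved about 3.5 mm to flush (left edge at −42), is parallel (slope 0.003) and its top is at 54. The push holds at 20 N, so I'm handing in.

```bash
python3 -c "
from station import arm
arm.job_done(); s=arm.get_state(); print(s['t'],s['force'],s['width'])"
```

```text
the job is handed in; nothing more can be done
the job is handed in; nothing more can be done
```

I set the aluminium template on the pegs and let go of it. Then I drove the wedge into the gap at the green block and handed the job in at about 22.5 s, still gripping and pressing down. The hand-in gave no verdict.

**Last checks before handing in:**
- **Template:** it moved about 3.5 mm to the fence. Its left edge is at jig x ≈ −42 (flush), it is parallel (slope 0.003), and its top is at about 54 mm.
- **Wedge:** the push is steady at about 20 N, the jaws stand at 36 mm on the head, and the foot is at about jig z = 12 mm (worked out from the tool height).
- **Bystanders and yellow look-alike:** I never reached for them and saw no contact, but I did not re-measure their positions at the end.

**Disagreements:**
- **Cameras in y:** the top and side cameras differed by 5–9 mm. I relied on the side camera, which matched the known finger position to about 1–2 mm, and on measurements relative to the jig.
- **Sideways load:** about 4 N remained on the tool towards the green block. It did not go away when I shifted the tool slightly.
- **Contact forces:** I could not measure the forces between wedge, template, block and fence directly. I inferred them from the push.

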